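Empty the decapper's cap tray and hold it home for fastening

ROBOT

A 6-joint arm with a two-finger parallel gripper is mounted at the origin on the work surface. World frame = base frame: x ahead of the robot, y to its left, z up, the work surface at z = 0. Lengths are in m, angles in rad, forces in N, time in s.
With the tool pointing down it reaches from about 0.275 to 0.825 m from the base axis. Payload 4.9 kg.
Tool frame: the origin (TCP) lies midway between the tips of the shut fingers; the grasp point (between the pads) lies 19 mm behind it (bot.grip_depth is the distance from the TCP to the grasp point, in m); z points along the fingers, y is the line along which they close (so a half turn about z gives the same grasp; the last joint's range is limited). The gripper opens to 85 mm and grips with 20 to 120 N. Pads are 22 mm wide; open, the fingers measure 114 mm over their backs; the gripper's body (76 mm by 85 mm) begins 54 mm behind the grasp point. The pads swing forward as they close: fully open they stand 13 mm farther back than shut.
Start: joints at [-1.322, 0.326, -0.193, 1.052, 0, 1.437], TCP at [0.205, -0.51, 0.231] pointing down, gripper open.
Joint ranges: [-2.65, 2.65], [-0.97, 1.79], [-1.3, 1.35], [-1.93, 2.1], [-1.47, 1.37], [-3.14, 3.14]. Speed limits (rad/s): [2.57, 2.57, 3.14, 3.14, 3.14, 3.14].

INTERFACE

Orientations are given as a unit quaternion [w, x, y, z].
In Python, from cell import bot gives the robot as it stands. Calls block until the motion is done:
- bot.move_pose(position, orientation): joint-space move of the TCP to a pose.
- bot.move_linear(position, speed=0.15, rotation=None, until_force=None): straight line of the TCP; rotation=None keeps the orientation; speed is the mean speed in m/s. With until_force (N) it stops when the force on the tool has changed by that much, and returns True; else False.
- bot.goto_joints(angles): joint-space move.
- bot.set_gripper(opening, grasp_force=None): opening from 0.0 (shut) to 1.0 (fully open); grasp_force is the grip in N (None keeps the last); returns when the fingers have stopped.
- bot.wait(seconds).
- bot.solve_ik(position, orientation): joint angles nearest the present ones, or None.
- bot.camera(name): name is "scene" or "top"; returns the picture (400x640x3 uint8, red, green, blue); there is no depth.
- bot.calibration(name): a dict with "mtx" (3x3 intrinsics, pixels), "extrinsics" (4x4, takes a point from world to camera coordinates). Camera axes: x right, y down, z forward; pixel columns grow to the right and rows downward; lengths in m; the calibration is good to about 2 mm. A picture is of the moment at which its call begins. calibration takes no time and is no camera call.
A pose or a line that the arm cannot do raises bot.PlanningError and nothing moves.
- bot.close_job(): hands the job in; it is judged then, once.
Trained networks look in the newest picture that a camera, given by its name, has taken for a name from the list of things; names that differ only in an ending like _2 or _b are one class to them, and where a whole thing is asked for, a point or a joint stands for the part that bears it (a point fixed in the world has none). Each returns a list of dicts, best first, with "confidence" (0 to 1); they miss things now and then, are a little off and sometimes report something else, mostly with a low value. They report only what shows in the picture. A call takes as long as a camera call. They do not tell look-alikes from the thing itself.
- bot.search_frame(camera, thing): "bbox" ([left, top, width, height] in pixels, round what is visible of it).
Readings, each from a call of its own:
- bot.read_clock(): time.
- bot.read_joint_positions(): joint angles.
- bot.read_joint_vel(): joint speeds.
- bot.read_joint_efforts(): joint torques, N m.
- bot.read_position(): TCP position.
- bot.read_tool_rot(): TCP orientation.
- bot.read_ft_force(): force on the tool from outside, world axes, zero at the start.
- bot.read_moment(): the same for the moment, N m.
- bot.read_gripper_width(): opening from 0.0 (shut) to 1.0 (fully open).
- bot.read_finger_force(): force on a finger pad.
Only numpy, scipy, OpenCV 4.12 (cv2) and the standard library are available. Lean on these libraries where they do the work, as an engineer would, in place of code of your own. Each camera call takes 0.05 s, during which the arm holds its last target. There are 200 camera calls.

TASK

Lift the metal cap tray and tip all five loose screw caps out of it into the grey waste bin, then set the tray back down flat on the bench with its open end to the tube decapper, squarely and centrally in front of the machine so that its two slotted ears meet the two rubber buffers. Push it against the buffers with a steady force of about 10 newtons and finish while still holding it like that, so that a colleague can do up the thumbscrews; do not ram the machine, and leave the bin and everything else on the bench where they are.

Things in the scene. Friction and masses are not known exactly. Their poses are not given: they have to be found in the camera images.
- decapper: Tube decapper, white machine fixed on the bench at the right, 240 mm wide, 300 deep, base 115 high, column and head behind up to 260. Origin on the bench under the middle of its flat front face; x points into the machine (the push direction, about world -y), y along the face, z up. A cap chute 106 mm wide juts 38 mm out of the face, 50 to 104 mm above the bench, over the place of the tray's mouth.
- stop (a point): Point midway between the front ends of the two rubber buffers at rest, 12 mm in front of the decapper's face, 21 mm above the bench; axes as the decapper. The buffers are round, 24 mm across, at 72 mm to either side of it (along y).
- buffer_left (a joint): How far the soft rubber buffer on the decapper's +y side is pushed in, in m: 0 free, at most 0.008. It acts as a spring of 1200 N/m, so both buffers together give about 2.4 N per mm.
- buffer_right (a joint): The same for the buffer on the decapper's -y side.
- tray: Loose aluminium cap tray, 0.16 to 0.28 kg, at the left, holding the caps: 170 (x) by 116 mm (y), floor 3 mm thick, walls 35 mm high on three sides, open at +x (the mouth). Origin: centre of its underside; z up. Beside it flat slotted ears reach to y = +-86 mm, 5 to 37 mm high, front faces at x = 85; slots at y = +-72 belong on the buffers. Caps slide out when tipped over 25 degrees.
- tray_mouth (a point): Middle of the tray's open edge, at its underside: (85, 0, 0) mm in the tray's frame.
- tray_grip (a point): Where to grip: the middle of the upright black grip block on the tray's back wall, (-83, 0, 54) mm in the tray's frame. The block is 14 mm thick (along the tray's x), 80 mm wide (along y), and reaches from 30 to 72 mm above the bench.
- cap1: Loose white screw cap of a 50 ml tube, 34 mm across, 15 mm high, 10 to 17 g; origin at the centre of its underside. Lies flat in the tray at the start.
- cap2: Loose white screw cap of a 50 ml tube, 34 mm across, 15 mm high, 10 to 17 g; origin at the centre of its underside. Another of the five.
- cap3: Loose white screw cap of a 50 ml tube, 34 mm across, 15 mm high, 10 to 17 g; origin at the centre of its underside. Another of the five.
- cap4: Loose white screw cap of a 50 ml tube, 34 mm across, 15 mm high, 10 to 17 g; origin at the centre of its underside. Another of the five.
- cap5: Loose white screw cap of a 50 ml tube, 34 mm across, 15 mm high, 10 to 17 g; origin at the centre of its underside. Another of the five.
- bin: Waste bin, open-topped grey plastic box, loose, 0.7 kg, 200 mm (x) by 170 mm (y), 100 mm high, walls and floor 5 mm, between tray and decapper. Origin at the centre of its underside.
- tube_rack: Leave alone: white grid rack 110 x 200 x 80 mm with some 50 ml tubes in it (115 mm tall in all), at the far edge.
- bottle: Leave alone: brown glass bottle with a black cap, 70 mm across, 160 mm tall.
- beaker: Leave alone: empty glass beaker, 72 mm across, 95 mm tall.
- screw_dish: Leave alone: round steel dish, 84 mm across, 20 mm tall, holding the two thumbscrews for the tray, near the robot.
- wrench: Leave alone: small wrench, 150 mm long, lying flat near the robot.
- timer: Leave alone: flat white bench timer, 65 x 65 x 22 mm.
- glove_box: Leave alone: cardboard glove box, 120 x 230 x 70 mm, at the left side.
There are look-alikes about, which are no part of the job. What is shaped like the tray but red is not meant.

How it is judged:
By the outcome, as a careful person would: the job done as asked, in the order asked, and still so for the second after the job is handed in, while the arm keeps its last pose, push and grip.
It also fails if it takes over 58 s, if anything falls off the work surface, if the arm or the gripper's body presses on something with over 40 N, if the wrist force passes 120 N, or if a joint passes its speed limit or range.

## Working session

There is one attempt and no reset: what is moved stays moved. The work goes in short steps, each a Python script; the robot and the scene stay as the last script left them, time stands still between calls to the robot, and variables do not carry over. Pictures are saved under pics/ and viewed, at most 10 in all, crops included, and the job is handed in when it is done.

```bash
mkdir -p pics; ls
python3 - <<'E'
from cell import bot
import cv2,numpy as np
for n in("scene","top"):
    im=bot.camera(n); cv2.imwrite(f"pics/{n}0.png",im[:,:,::-1])
    c=bot.calibration(n); print(n,np.round(c["mtx"],1).tolist(),np.round(c["extrinsics"],4).tolist())
    for t in("tray","bin","decapper","cap1","tray_grip","stop"):
        try: print(t,[(np.round(d["bbox"],0).tolist(),round(d["confidence"],2)) for d in bot.search_frame(n,t)])
        except Exception as e: print(t,e)
print(bot.read_clock(),bot.read_position(),bot.read_tool_rot())
E
```

```text
pics
scene [[409.7, 0.0, 306.7], [0.0, 409.7, 193.2], [0.0, 0.0, 1.0]] [[-0.8614, 0.5078, 0.0105, 0.452], [0.3813, 0.6602, -0.6471, -0.1955], [-0.3355, -0.5534, -0.7623, 1.6684], [0.0, 0.0, 0.0, 1.0]]
tray [([330.0, 230.0, 62.0, 58.0], 0.96), ([397.0, 208.0, 59.0, 50.0], 0.86)]
bin [([262.0, 154.0, 75.0, 72.0], 0.85)]
decapper [([220.0, 171.0, 19.0, 14.0], 0.74)]
cap1 [([365.0, 248.0, 10.0, 9.0], 0.66), ([350.0, 261.0, 13.0, 11.0], 0.6), ([347.0, 253.0, 9.0, 8.0], 0.45), ([367.0, 258.0, 9.0, 10.0], 0.43)]
tray_grip [([397.0, 209.0, 59.0, 48.0], 0.95), ([328.0, 229.0, 63.0, 58.0], 0.75)]
stop [([193.0, 30.0, 90.0, 104.0], 0.69)]
top [[401.3, 0.0, 315.6], [0.0, 401.3, 206.0], [0.0, 0.0, 1.0]] [[0.022, -0.9995, -0.0219, 0.076], [-0.998, -0.0206, -0.0592, 0.534], [0.0587, 0.0231, -0.998, 1.1561], [0.0, 0.0, 0.0, 1.0]]
tray [([181.0, 263.0, 79.0, 77.0], 0.79), ([194.0, 187.0, 74.0, 63.0], 0.66)]
bin [([311.0, 160.0, 73.0, 75.0], 0.97), ([386.0, 248.0, 32.0, 24.0], 0.68), ([269.0, 83.0, 74.0, 51.0], 0.44)]
decapper [([487.0, 163.0, 152.0, 103.0], 0.77)]
cap1 [([226.0, 192.0, 9.0, 14.0], 0.57), ([246.0, 214.0, 12.0, 15.0], 0.55), ([220.0, 210.0, 14.0, 12.0], 0.43), ([234.0, 219.0, 12.0, 13.0], 0.4)]
tray_grip [([181.0, 263.0, 80.0, 77.0], 0.79), ([195.0, 186.0, 75.0, 66.0], 0.62)]
stop [([485.0, 164.0, 153.0, 104.0], 0.66), ([220.0, 118.0, 27.0, 32.0], 0.25)]
0.7 [ 0.20546327 -0.51021323  0.23129949] [ 2.26576813e-05  9.81739662e-01  1.90229426e-01 -4.03594528e-06]
```

View pics/scene0.png

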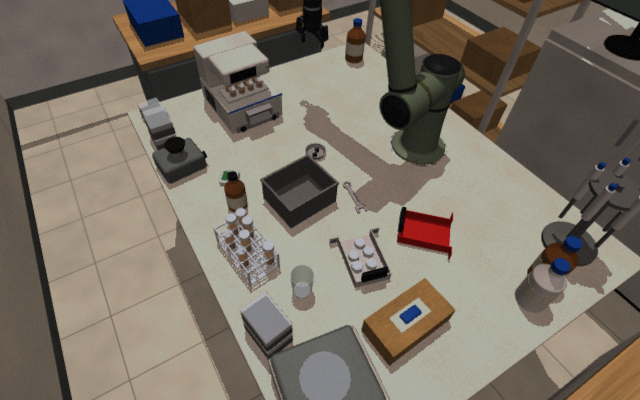

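View pics/top0.png

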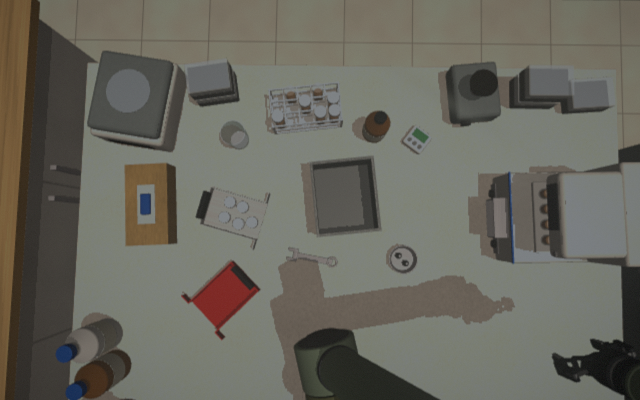

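The metal tray with five white caps is at top (233,213) / scene (362,258). The red look-alike is at top (221,298) / scene (427,231). Only the grey one is metal and holds caps, so I'll confirm it in an enlarged crop and measure it along with the decapper.

Run:
```python
import cv2,numpy as np
t=cv2.imread("pics/top0.png");s=cv2.imread("pics/scene0.png")
def c(im,x,y,w,h,k):
    o=cv2.resize(im[y:y+h,x:x+w],None,fx=k,fy=k,interpolation=cv2.INTER_CUBIC)
    o=cv2.convertScaleAbs(o,alpha=1.3,beta=15)
    for i in range(0,w,10): cv2.putText(o,str(x+i),(i*k,8),0,.28,(0,0,255));cv2.line(o,(i*k,0),(i*k,4),(0,0,255))
    for i in range(0,h,10): cv2.putText(o,str(y+i),(0,i*k+3),0,.28,(255,0,255))
    return o
a=c(t,190,180,80,75,4*1);b=c(s,325,225,80,75,4)
A=c(t,190,180,80,60,5);B=c(s,325,228,80,60,5)
C=c(t,470,160,80,60*2,5)[:600]
m=np.vstack([np.hstack([A,B]),np.hstack([c(t,470,165,80,60,5),c(t,470,215,80,60,5)])])
cv2.imwrite("pics/c1.png",m)
m=np.hstack([c(s,195,70,100,75,6)]);cv2.imwrite("pics/c2.png",m)
```

```text
(no output)
```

View pics/c1.png

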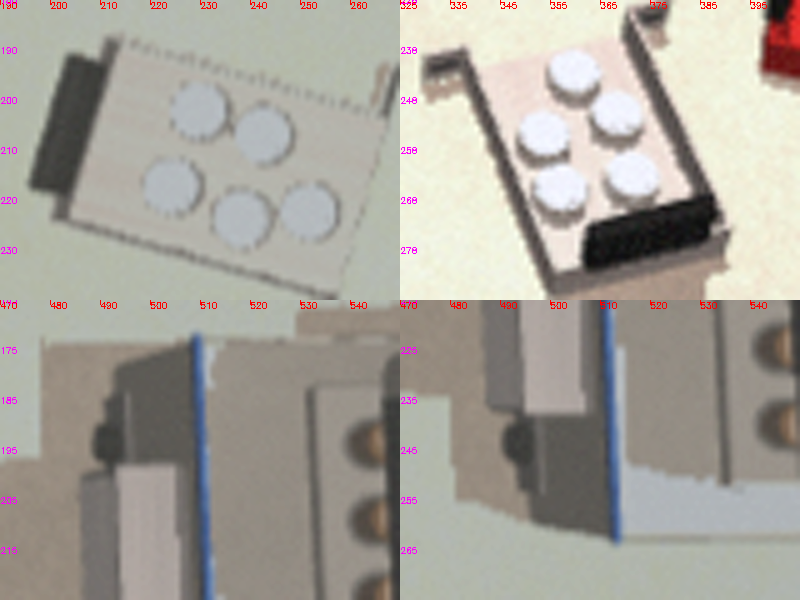

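View pics/c2.png

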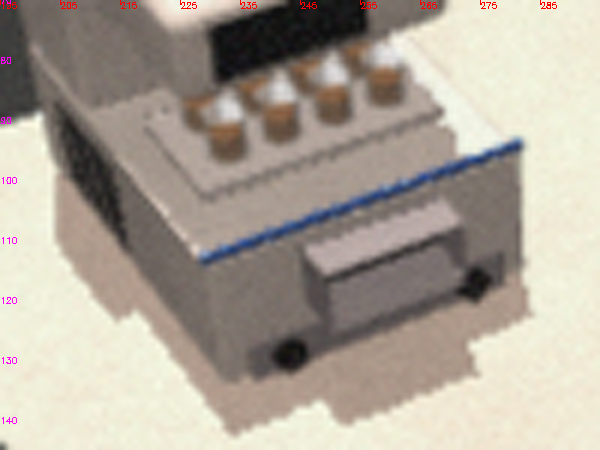

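The crop confirms the grey aluminium tray: five white caps, grip block to the left at top (200,204), mouth to the right. The decapper face is at top px about (511,172–263), with buffers at (490,193) and (492,244). Next I'll fit poses from both views, with the height left free as a check.

```bash
cat > h.py <<'E'
from cell import bot
import cv2,numpy as np
from scipy.optimize import least_squares
from scipy.spatial.transform import Rotation as R
CAL={n:bot.calibration(n) for n in("scene","top")}
def proj(n,P):
    c=CAL[n];q=np.atleast_2d(P)@c["extrinsics"][:3,:3].T+c["extrinsics"][:3,3]
    q=q@np.array(c["mtx"]).T;return q[:,:2]/q[:,2:]
def world(p,L):  # p=x,y,yaw,z
    return R.from_euler('z',p[2]).apply(np.atleast_2d(L))+[p[0],p[1],p[3]]
def fit(obs,p0,loss='soft_l1'):
    f=lambda p:np.concatenate([(proj(n,world(p,np.array(l)/1000.))-u).ravel() for n,l,u in obs])
    r=least_squares(f,p0,loss=loss,x_scale=[.01,.01,.05,.01]);
    return r.x,f(r.x).reshape(-1,2)
E
cat > f.py <<'E'
from h import *
np.set_printoptions(precision=4,suppress=True)
dec=[("top",[0,120,115],[509.2,171.8]),("top",[0,-120,115],[513,263.4]),("scene",[0,120,115],[228.5,113.2]),("scene",[0,-120,115],[281.7,94]),
("top",[-12,72,21],[490,193.2]),("top",[-12,-72,21],[492.5,243.4]),("scene",[-12,72,21],[243.4,129.1]),("scene",[-12,-72,21],[274,117.4])]
print("dec",*fit(dec,[.5,-.45,-1.57,0]))
tray=[("top",[-85,58,35],[211.7,187.2]),("top",[-85,-58,35],[200.5,223.4]),("top",[85,-58,35],[257.5,239.2]),("top",[-90,40,72],[203.8,190.1]),("top",[-90,-40,72],[195.8,217.2]),
("scene",[85,58,35],[338,238]),("scene",[85,-58,35],[370.6,230]),("scene",[-85,58,0],[355.4,286])]
p,r=fit(tray,[.5,.3,-1.8,0]);print("tray",p,r)
for n,s in(("scene",(325,228)),("top",(190,180))):
  for L in([-90,40,72],[-90,-40,72],[-76,40,72],[-76,-40,72],[-90,40,30],[-85,-58,0],[85,58,37],[85,86,37]): print(n,L,(proj(n,world(p,np.array(L)/1000.))-s)*5)
# bin: outer top corners
b=[("top",[0,0,100],[345,196])]
for n,u in(("top",(345,196)),("scene",(300,187)),("top",(402,259)),("top",(376,125)),("top",(417,138))):
  f=lambda q:(proj(n,[q[0],q[1],.1 if u[0] in(345,300) else .02])-u).ravel()
  print(u,least_squares(f,[.5,0]).x)
E
python3 f.py
```

```text
dec [ 0.508  -0.432  -1.5358  0.0006] [[-0.0947  0.0718]
 [-0.083  -0.7356]
 [ 0.468   0.1505]
 [ 0.1896 -0.1244]
 [ 0.6503 -0.0685]
 [ 0.1072 -0.2245]
 [ 0.4984  0.0715]
 [ 0.3343 -0.0546]]
tray [ 0.5071  0.3247 -1.8135 -0.0084] [[-0.3951 -1.2057]
 [-0.1621  0.9389]
 [-1.0673  0.5134]
 [ 0.3882  0.1302]
 [ 0.5593  0.3276]
 [-0.5346 -0.4041]
 [-0.2048 -0.511 ]
 [-0.3583  2.1551]]
scene [-90, 40, 72] [[194.1013 242.8844]]
scene [-90, -40, 72] [[318.979 209.274]]
scene [-76, 40, 72] [[185.3245 222.6357]]
scene [-76, -40, 72] [[309.4345 189.5151]]
scene [-90, 40, 30] [[185.9969 277.054 ]]
scene [-85, -58, 0] [[323.3777 253.3654]]
scene [85, 58, 37] [[62.5341 46.2511]]
scene [85, 86, 37] [[21.9192 56.2431]]
top [-90, 40, 72] [[70.9411 51.1512]]
top [-90, -40, 72] [[ 31.7967 187.6382]]
top [-76, 40, 72] [[94.5769 57.55  ]]
top [-76, -40, 72] [[ 55.5008 194.1221]]
top [-90, 40, 30] [[92.344  58.1917]]
top [-85, -58, 0] [[ 69.7178 222.4843]]
top [85, 58, 37] [[385.3666 105.1834]]
top [85, 86, 37] [[398.2675  58.7805]]
(345, 196) [0.5561 0.0062]
(300, 187) [0.5713 0.0322]
(402, 259) [ 0.3844 -0.1647]
(376, 125) [ 0.7741 -0.085 ]
(417, 138) [ 0.7375 -0.2052]
```

```bash
cat > g.py <<'E'
from h import *
np.set_printoptions(precision=4,suppress=True)
tray=[("top",[-85,58,35],[211.7,187.2]),("top",[-85,-58,35],[200.5,223.4]),("top",[85,-58,35],[257.5,239.2]),("top",[85,58,35],[267.4,202.8]),("top",[-90,40,72],[203.8,190.1]),("top",[-90,-40,72],[195.8,217.2]),
("scene",[85,58,35],[338,238]),("scene",[85,-58,35],[370.6,230]),("scene",[-76,40,72],[361.6,272.8]),("scene",[-76,-40,72],[387.2,266.8])]
p,r=fit(tray,[.5,.3,-1.8,0]);print("tray",p,r)
b=[("top",[100,85,100],[312,162]),("top",[100,-85,100],[374,156]),("top",[-100,-85,100],[380,232]),("top",[-100,85,100],[317,236]),
("scene",[-100,85,100],[337,183]),("scene",[-100,-85,100],[299,158]),("scene",[100,85,100],[301,204]),("scene",[100,-85,100],[262,181])]
q,r=fit(b,[.56,0,0,0]);print("bin",q,r)
t=cv2.imread("pics/top0.png");s=cv2.imread("pics/scene0.png")
o=[]
for n,im,x,y in(("top",t,190,150),("scene",s,255,145)):
  k=4 if n=="top" else 4; im=cv2.resize(im[y:y+150,x:x+200],None,fx=k,fy=k)
  def poly(pp,L,col):
    u=(proj(n,world(pp,np.array(L)/1000.))-[x,y]+.5)*k
    cv2.polylines(im,[u.astype(int)],True,col,1)
  poly(p,[[-85,58,35],[-85,-58,35],[85,-58,35],[85,58,35]],(0,0,255)); poly(p,[[-85,58,0],[-85,-58,0],[85,-58,0],[85,58,0]],(0,255,255))
  poly(p,[[-90,40,72],[-90,-40,72],[-76,-40,72],[-76,40,72]],(0,255,0))
  poly(q,[[100,85,100],[100,-85,100],[-100,-85,100],[-100,85,100]],(0,0,255));poly(q,[[100,85,0],[100,-85,0],[-100,-85,0],[-100,85,0]],(255,0,0))
  o.append(im[:600,:800] if n=="top" else im)
m=np.hstack(o);m=cv2.resize(m,(800,300),interpolation=cv2.INTER_AREA)
cv2.imwrite("pics/ov.png",np.vstack([cv2.resize(z,(600,300),interpolation=cv2.INTER_AREA) if 0 else z[:300 if 0 else 600:2,::1] for z in o])[:600])
E
sed -i '/^m=np.hstack/d;/pics\/ov/d' g.py
cat >> g.py <<'E'
cv2.imwrite("pics/ov.png",np.vstack([cv2.resize(z,(533,400))[:300] if i==0 else cv2.resize(z,(533,400))[100:] for i,z in enumerate(o)]))
E
python3 g.py
```

```text
tray [ 0.5067  0.3252 -1.8224 -0.011 ] [[-0.08   -1.1654]
 [-0.1567  0.7986]
 [-1.3337  0.8393]
 [-0.1793 -1.2105]
 [ 0.6811  0.1322]
 [ 0.6326  0.199 ]
 [-0.2281 -0.0673]
 [ 0.1569  0.0778]
 [ 0.3266  0.1945]
 [-0.3946 -0.2259]]
bin [ 0.5566  0.0038  0.1108 -0.0079] [[ -0.4349   0.7992]
 [ -0.7769   1.1237]
 [  0.4032  -2.18  ]
 [  1.0391  -0.6279]
 [  0.772    0.5148]
 [  8.9597  -2.5689]
 [-10.8009   6.8614]
 [ -0.3433  -1.4777]]
```

View pics/ov.png

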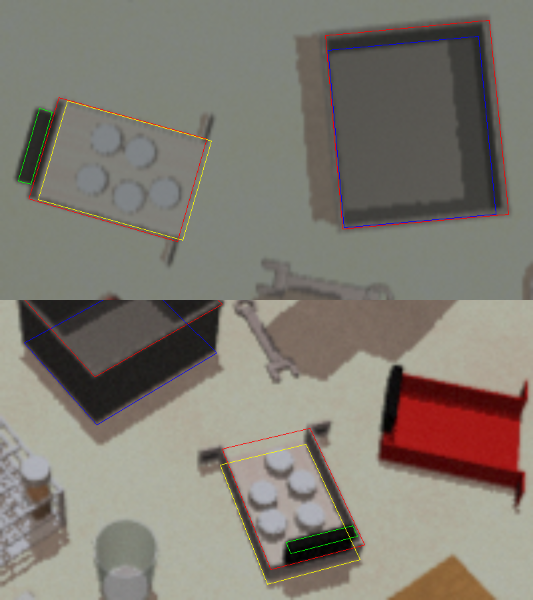

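```bash
cat >> h.py <<'E'
M=np.array([[0,1,0],[1,0,0],[0,0,-1.]])
DEC=np.array([.508,-.432,-1.5358]); BIN=np.array([.5566,.0038,.1108])
def quat(r): 
    x,y,z,w=r.as_quat(); return [w,x,y,z]
def tool(mouth,yaw,tilt=0,dy=0.,dx=0.):
    "tool pose that puts the tray's mouth point at mouth; tilt = mouth down"
    r=R.from_euler('ZY',[yaw,tilt]); 
    return np.asarray(mouth)+r.apply([-.168+dx,dy,.035]), quat(r*R.from_matrix(M))
def at(ref,x,y,z):
    c,s=np.cos(ref[2]),np.sin(ref[2]); return np.array([ref[0]+c*x-s*y,ref[1]+s*x+c*y,z])
POUR=at(BIN,0,.045,.13); PYAW=BIN[2]-np.pi/2
E
cat > k.py <<'E'
from h import *
np.set_printoptions(precision=3,suppress=True)
exec(open("g.py").read().split("p,r=")[0].split("import *")[1])
tray+=[("scene",[-90,40,30],[362.2,281.6])]
f=lambda p:np.concatenate([(proj(n,world([*p,0],np.array(l)/1000.))-u).ravel() for n,l,u in tray])
r=least_squares(f,[.5,.32,-1.8],loss='soft_l1'); p=r.x; print(p,f(p).reshape(-1,2))
m=at(p,.085,0,0)
for nm,a in(("pre",(m+[0,0,.1],p[2])),("grasp",(m,p[2])),("lift",(m+[0,0,.16],p[2])),("pour0",(POUR,PYAW)),("pour30",(POUR,PYAW,.5)),("pour55",(POUR,PYAW,.96)),("stage",(at(DEC,-.08,0,.1),DEC[2])),("fin",(at(DEC,-.012,0,0),DEC[2]))):
    t=tool(*a); print(nm,t[0],bot.solve_ik(*t))
E
python3 k.py
```

```text
[ 0.5074  0.3238 -1.8197] [[-0.732  -1.7502]
 [-0.8161  0.6022]
 [-1.4193  0.639 ]
 [-0.2633 -1.8033]
 [-0.0473 -0.422 ]
 [-0.104  -0.0705]
 [-0.4652 -2.1401]
 [ 0.0829 -2.0825]
 [ 0.3564 -1.9091]
 [-0.2336 -2.406 ]
 [-0.1332  0.265 ]]
pre [0.5278 0.4043 0.135 ] [ 0.5427  0.6072  0.0042  0.9678  0.     -2.35  ]
grasp [0.5278 0.4043 0.035 ] [ 0.5427  0.7062 -0.0946  0.77    0.     -2.35  ]
lift [0.5278 0.4043 0.195 ] [ 0.5427  0.5644  0.0882  1.0946  0.     -2.35  ]
pour0 [0.533  0.2155 0.165 ] [ 0.2558  0.4226 -0.2262  0.922   0.     -2.9966]
pour30 [0.5372 0.1784 0.2413] [-0.0723  0.3749 -0.1949  1.1002  0.4909  2.9336]
pour55 [0.5441 0.1158 0.2877] [-0.3517  0.576  -0.0386  1.5236  0.8229  2.4259]
stage [ 0.4993 -0.1842  0.135 ] [-0.4921  0.3795 -0.3803  0.811   0.      2.6145]
fin [ 0.5017 -0.2521  0.035 ] [-0.5971  0.5511 -0.4018  0.6179  0.      2.5095]
```

```bash
sed -i 's/^M=.*/M=np.array([[0,-1,0],[-1,0,0],[0,0,-1.]])/' h.py
cat > s1.py <<'E'
from h import *
np.set_printoptions(precision=3,suppress=True)
p=[.5074,.3238,-1.8197]; m=at(p,.085,0,0)
bot.set_gripper(1.0,100)
t=tool(m+[0,0,.1],p[2]); bot.move_pose(*t); print(bot.read_clock())
print(bot.move_linear(tool(m,p[2])[0],.12,until_force=8)); print(bot.read_clock(),bot.read_position(),bot.read_ft_force())
bot.set_gripper(0.0,100); print(bot.read_clock(),bot.read_gripper_width(),bot.read_finger_force(),bot.read_ft_force())
bot.move_linear(tool(m+[0,0,.16],p[2])[0],.12); print(bot.read_clock(),bot.read_position(),bot.read_ft_force(),bot.read_gripper_width(),bot.read_joint_positions())
o=[]
for n,x,y in(("scene",300,180),("top",150,150)):
    im=bot.camera(n);cv2.imwrite(f"pics/{n}1.png",im[:,:,::-1]);o.append(cv2.resize(im[y:y+120,x:x+130,::-1],None,fx=3,fy=3))
cv2.imwrite("pics/l1.png",np.hstack(o))
E
python3 s1.py
```

```text
4.3167
False
5.3 [0.528 0.405 0.036] [ 0.26  -0.568  0.298]
5.9583 0.1547906594392575 97.9031503200531 [-0.099  0.324  3.163]
7.4417 [0.527 0.404 0.194] [ 0.201 -0.391 -2.59 ] 0.15421508178989993 [0.543 0.565 0.087 1.094 0.    0.791]
```

View pics/l1.png

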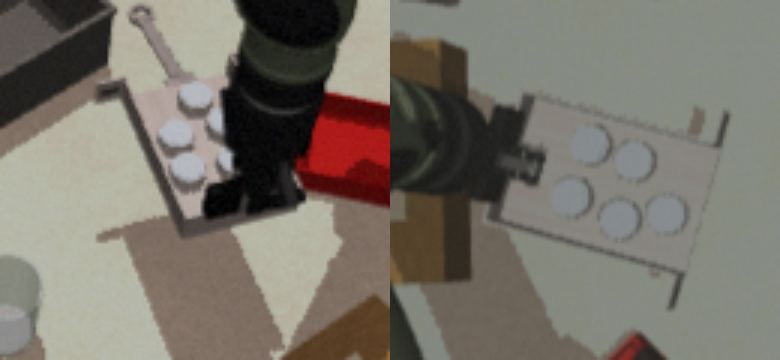

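The lifted tray is level and all five caps are still in it (top crop px 570–665 × 145–215). Next is the pour.

```bash
cat > s2.py <<'E'
from h import *
np.set_printoptions(precision=4,suppress=True)
ob=[([-85,58,35],[195.3,181.2]),([-85,-58,35],[182.3,223]),([85,58,35],[260,199.3]),([85,-58,35],[248,241.3]),([85,86,37],[262.7,187.3]),([85,-86,37],[244.3,252.3])]
f=lambda p:np.concatenate([(proj("top",world([*p,.159],np.array(l)/1000.))-u).ravel() for l,u in ob])
r=least_squares(f,[.5,.32,-1.8]).x; e=r[:2]-[.5072,.3235]; c,s=np.cos(-1.82),np.sin(-1.82)
print("tray err in tray frame",[c*e[0]+s*e[1],-s*e[0]+c*e[1]],r[2]+1.8197)
bot.move_pose(*tool(POUR+[0,0,.03],PYAW)); print(bot.read_clock(),bot.read_position())
for d in(8,18,26,34,42,50,56):
    a=np.radians(d); t=tool(POUR+[0,0,.03*max(0,1-d/26)],PYAW,a)
    bot.move_linear(t[0],.09,rotation=t[1])
print(bot.read_clock(),bot.read_ft_force()); bot.wait(.4)
o=[]
for n,x,y in(("scene",230,110),("top",270,120)):
    im=bot.camera(n);cv2.imwrite(f"pics/{n}2.png",im[:,:,::-1]);o.append(cv2.resize(im[y:y+130,x:x+130,::-1],None,fx=3,fy=3))
cv2.imwrite("pics/l2.png",np.hstack(o))
E
python3 s2.py
```

```text
tray err in tray frame [np.float64(0.005869090128539921), np.float64(-0.0011695718943745732)] 0.0011652575528151576
8.325 [0.5333 0.216  0.1951]
10.9583 [-0.3477 -0.2092 -2.3507]
```

View pics/l2.png

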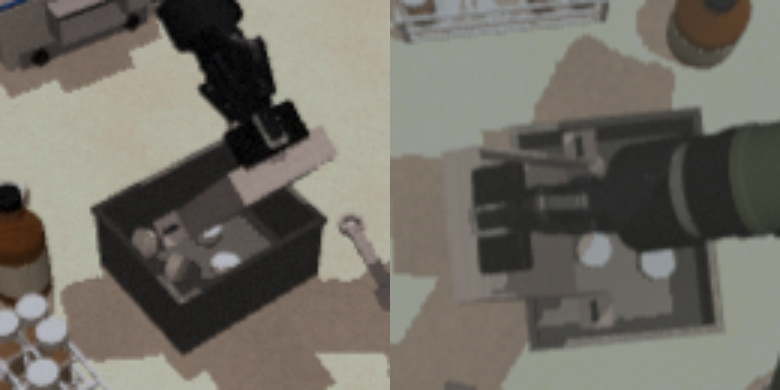

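The caps are in the bin (scene crop px (145,240), (180,268), (210,232), (225,262)). I'll level the tray, count the caps, and then check the move to staging.

```bash
cat > s3.py <<'E'
from h import *
np.set_printoptions(precision=4,suppress=True)
for d in(40,20,0):
    t=tool(POUR+[0,0,.05*(1-d/56)],PYAW,np.radians(d)); bot.move_linear(t[0],.12,rotation=t[1])
print(bot.read_clock(),bot.read_ft_force())
bot.move_pose(*tool(at(DEC,-.11,0,.12),DEC[2])); print(bot.read_clock(),bot.read_position(),bot.read_ft_force(),bot.read_moment())
o=[]
for n,x,y in(("scene",190,60),("top",300,110)):
    im=bot.camera(n);cv2.imwrite(f"pics/{n}3.png",im[:,:,::-1])
    c=cv2.resize(im[y:y+(150 if n=="scene" else 165),x:x+(160 if n=="scene" else 240),::-1],None,fx=3.3,fy=3.3)
    o.append(cv2.copyMakeBorder(c,0,0,0,800-c.shape[1],cv2.BORDER_CONSTANT) if c.shape[1]<800 else c)
    print([(np.round(d["bbox"]).tolist(),round(d["confidence"],2)) for d in bot.search_frame(n,"cap1")])
s=cv2.resize(o[0][:, :528],None,fx=.6,fy=.6);m=np.zeros((s.shape[0],800,3),np.uint8);m[:,:s.shape[1]]=s
cv2.imwrite("pics/l3.png",np.vstack([cv2.resize(o[1],(800,550))[:300 if 0 else 550]])); cv2.imwrite("pics/l3s.png",o[0][:,:528])
E
python3 s3.py
```

```text
13.025 [ 0.4296  1.3057 -0.7149]
14.425 [ 0.4987 -0.1537  0.1553] [-0.4096  0.3786 -1.9591] [ 0.1212 -0.0086  0.0299]
[([284.0, 192.0, 13.0, 15.0], 0.56), ([301.0, 194.0, 10.0, 5.0], 0.44), ([342.0, 179.0, 27.0, 35.0], 0.32)]
[([358.0, 173.0, 12.0, 11.0], 0.64), ([334.0, 167.0, 8.0, 11.0], 0.57), ([354.0, 203.0, 12.0, 15.0], 0.45)]
```

View pics/l3.png

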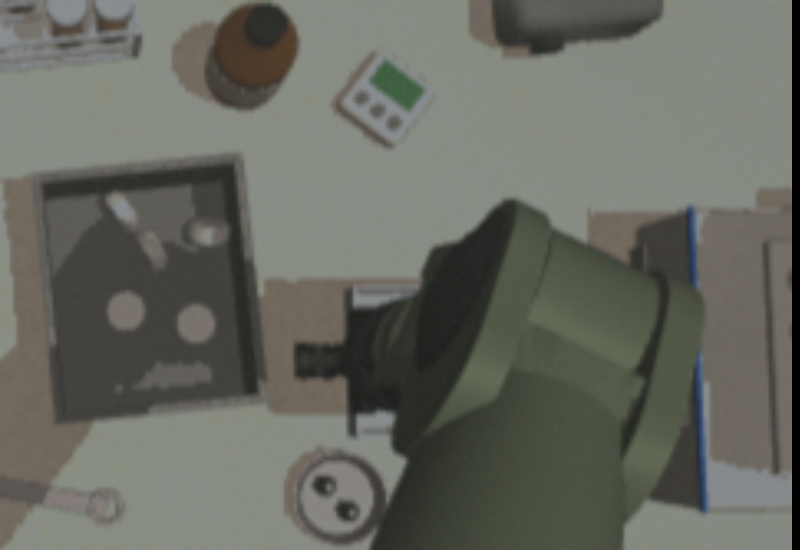

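All five caps lie in the bin at crop px (122,208), (152,248), (205,232), (126,310) and (196,323). Now I'll set the tray down in front of the machine and measure its lateral fit.

```bash
cat > s4.py <<'E'
from h import *
np.set_printoptions(precision=4,suppress=True)
bot.move_linear(tool(at(DEC,-.07,0,.012),DEC[2])[0],.12)
f0=bot.read_ft_force()
print(bot.move_linear(tool(at(DEC,-.07,0,-.004),DEC[2])[0],.02,until_force=3)); print(bot.read_clock(),bot.read_position(),f0,bot.read_ft_force(),bot.read_moment())
im=bot.camera("scene");cv2.imwrite("pics/scene4.png",im[:,:,::-1]);t=bot.camera("top");cv2.imwrite("pics/top4.png",t[:,:,::-1])
x,y,w,h,k=220,85,114,85,7
o=cv2.convertScaleAbs(cv2.resize(im[y:y+h,x:x+w,::-1],None,fx=k,fy=k,interpolation=cv2.INTER_CUBIC),alpha=1.4,beta=10)
for i in range(0,w,10): cv2.putText(o,str(x+i),(i*k,8),0,.3,(0,0,255))
for i in range(0,h,10): cv2.putText(o,str(y+i),(0,i*k+3),0,.3,(255,0,255))
cv2.imwrite("pics/l4.png",o[:595,:798])
p=bot.read_position(); q=bot.read_tool_rot(); r=R.from_quat([q[1],q[2],q[3],q[0]])*R.from_matrix(M).inv(); T=p+r.apply([.083,0,-.035])
print("tray",T,r.as_euler('ZYX'))
for L in([-85,58,35],[-85,-58,35],[85,58,35],[85,86,37],[85,86,5],[85,-58,35],[85,-86,37],[-90,40,72],[-90,-40,72]): print(L,(proj("scene",T+r.apply(np.array(L)/1000.))-[x,y]+.5)*k)
E
python3 s4.py
```

```text
True
16.325 [ 0.4997 -0.1941  0.0355] [ 0.0065  0.7163 -0.2496] [-0.7932  0.4131  4.5248] [ 0.0351  0.0591 -0.0074]
tray [ 0.5026 -0.277   0.0004] [-1.5358  0.0001  0.0001]
[-85, 58, 35] [[381.8907 519.7558]]
[-85, -58, 35] [[562.9933 441.9686]]
[85, 58, 35] [[235.9405 342.4097]]
[85, 86, 37] [[192.0818 357.0079]]
[85, 86, 5] [[197.6395 398.6122]]
[85, -58, 35] [[410.7427 273.1635]]
[85, -86, 37] [[451.5633 254.3163]]
[-90, 40, 72] [[412.3329 463.6079]]
[-90, -40, 72] [[539.6582 409.7009]]
```

View pics/l4.png

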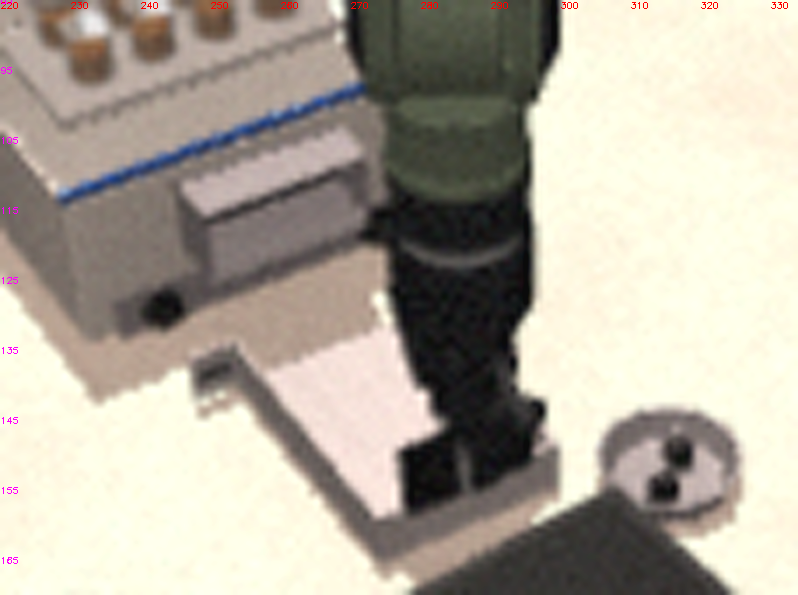

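The tray sits flat and within about 2 mm of the predicted place (wall end at crop (235,346) against a predicted (236,342)). The red-free mouth faces the chute. Next I'll slide it up to the buffers, logging force.

```bash
cat > s5.py <<'E'
from h import *
np.set_printoptions(precision=3,suppress=True)
d=np.array([np.cos(DEC[2]),np.sin(DEC[2]),0])
p0=tool(at(DEC,-.07,0,0),DEC[2])[0]; p0[2]=.0354
push=lambda:-np.mean([bot.read_ft_force() for _ in range(3)],0)@d
def go(s,v,**k): return bot.move_linear(p0+d*s,v,**k)
go(0,.02); print("t",bot.read_clock(),push(),bot.read_ft_force())
print(go(.045,.06,until_force=6)); print(bot.read_clock(),bot.read_position(),(bot.read_position()-p0)@d,push(),bot.read_ft_force())
s=(bot.read_position()-p0)@d
while s<.066 and push()<7.5:
    s+=.001; go(s,.02); bot.wait(.05); print(round(s,4),(bot.read_position()-p0)@d,push(),bot.read_ft_force()[2])
print(bot.read_clock(),bot.read_moment(),bot.read_finger_force())
E
python3 s5.py
```

```text
t 16.675 0.8292540495621126 [0.235 0.838 1.75 ]
False
17.575 [ 0.501 -0.24   0.035] 0.04614042506732389 -0.7674910774338312 [ 0.111 -0.764  3.053]
0.0471 0.047050887551381364 0.8742512102057701 4.706995394309658
0.0481 0.047567727766721364 2.4979595567650845 5.041914096897264
0.0491 0.04847293734137839 1.5413572165334826 5.438116281078505
0.0501 0.049449315661349635 2.155602732221956 5.076965608305969
0.0511 0.050452886956236724 2.2168986471958307 6.146108501720893
0.0521 0.051440070692323515 3.104160253995188 6.4463689147045296
0.0531 0.052435427964607435 2.7510681322576813 6.377713846120181
0.0541 0.053435837166318674 1.6090824342582193 5.132255994870528
0.0551 0.05444565549375132 2.5184130017466284 5.969556734425617
0.0561 0.05537978337761208 2.543811935838948 6.235778593041861
0.0571 0.05598504073064604 4.217511194595137 6.993847426322491
0.0581 0.05648236606569608 5.683133990681274 7.627074976027124
0.0591 0.056990044935997415 6.929658510464374 6.915418975838409
0.0601 0.05750790095449364 8.359542740708713 9.207792947092479
21.7833 [ 1.064 -0.128 -0.035] 99.22472476959229
```

```bash
cat > s6.py <<'E'
from h import *
np.set_printoptions(precision=3,suppress=True)
d=np.array([np.cos(DEC[2]),np.sin(DEC[2]),0])
p0=tool(at(DEC,-.07,0,0),DEC[2])[0]; p0[2]=.0354
def rd():
    F=np.mean([bot.read_ft_force() for _ in range(5)],0); return -F@d,F[2],(bot.read_position()-p0)@d
s,dz=.0601,0.
for i in range(14):
    F,fz,x=rd(); print(round(s,4),round(dz,4),round(F,2),round(fz,2),round(x,5))
    c=(x-.0552)*2400; est=(F-.3*max(fz+2,0)+c)/2   # force reaching the buffers
    e=10-est
    if abs(e)<.5 and fz<2.5: break
    s+=np.clip(e/1400,-.001,.001); dz+=np.clip((fz-1.5)*.0002,-.0004,.0006)
    bot.move_linear(p0+d*s+[0,0,dz],.02); bot.wait(.1)
bot.wait(.5); print("est",est,rd(),bot.read_clock(),bot.read_position(),R.from_quat(np.roll(bot.read_tool_rot(),-1)).as_euler('ZYX'),bot.read_ft_force(),bot.read_moment())
im=bot.camera("scene");cv2.imwrite("pics/scene6.png",im[:,:,::-1])
x,y,w,h,k=205,75,114,85,7
cv2.imwrite("pics/l6.png",cv2.convertScaleAbs(cv2.resize(im[y:y+h,x:x+w,::-1],None,fx=k,fy=k,interpolation=cv2.INTER_CUBIC),alpha=1.4,beta=10)[:595,:798])
E
python3 s6.py
```

```text
0.0601 0.0 8.36 9.21 0.05751
0.0611 0.0006 9.14 4.43 0.05808
0.0621 0.0012 10.03 3.83 0.05859
0.0631 0.0017 9.41 3.64 0.05912
0.0641 0.0021 10.91 4.01 0.05961
0.0642 0.0026 9.85 1.74 0.0597
est 9.762089360506732 (np.float64(9.295233586159641), np.float64(1.6438497067845865), np.float64(0.059700105762285204)) 24.0333 [ 0.501 -0.254  0.037] [-3.104 -0.003  3.132] [1.413 9.35  1.644] [ 1.713 -0.429  0.184]
```

View pics/l6.png

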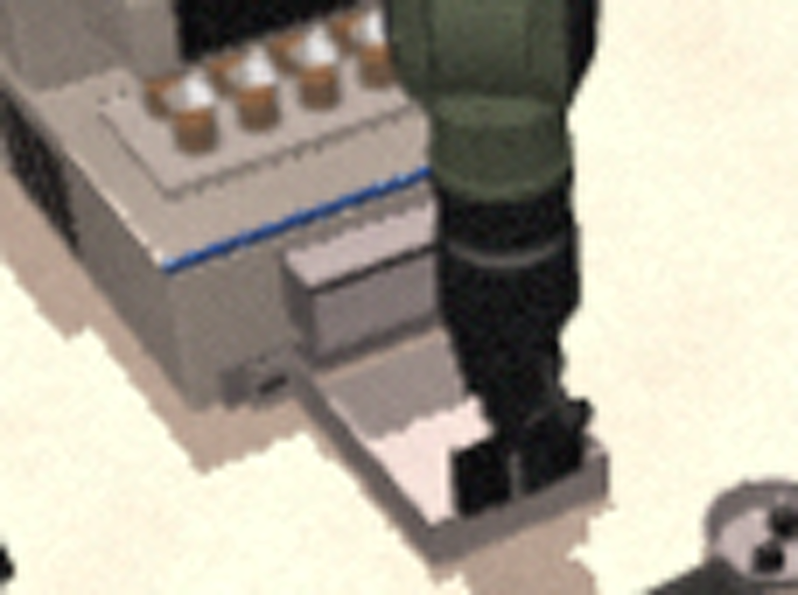

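The tray is on the buffers with its ear at crop (265,385) and pushed at about 9.7 N, but the reaction has pitched it about 0.5° (back edge about 1.5 mm up). I'll trim it flat while keeping the push.

```bash
cat > s7.py <<'E'
from h import *
np.set_printoptions(precision=4,suppress=True)
d=np.array([np.cos(DEC[2]),np.sin(DEC[2]),0])
p0=tool(at(DEC,-.07,0,0),DEC[2])[0]; p0[2]=.0354
def rd():
    F=np.mean([bot.read_ft_force() for _ in range(5)],0); q=bot.read_tool_rot(); r=R.from_quat(np.roll(q,-1))*R.from_matrix(M).inv()
    p=bot.read_position(); e=r.as_euler('ZYX'); return -F@d,F[2],(p-p0)@d,p[2],e,p+r.apply([.168,0,-.035]),p+r.apply([-.002,0,-.035])
s,dz,tl,yw=.0642,.0026,0.,DEC[2]
for i in range(12):
    F,fz,x,z,e,mo,ba=rd(); print(f"{s:.4f} {dz:.4f} {tl:.4f} F {F:.2f} fz {fz:.2f} x {x:.5f} z {z:.4f} pitch {e[1]:.4f} roll {e[2]:.4f} yaw {e[0]-DEC[2]:.4f} mouth z {mo[2]:.4f} back z {ba[2]:.4f}",((mo-np.r_[DEC[:2],0])@[-d[1],d[0],0]).round(4))
    c=((mo-np.r_[DEC[:2],0])@d); est=(F-.3*max(fz+2,0)+(x-.0552)*2400)/2
    if abs(e[1])<.002 and abs(10-est)<.6 and fz<4: break
    tl-=np.clip(e[1]*.7,-.004,.004); dz+=np.clip((.0357-z)*.6,-.0005,.0005)
    s+=np.clip((10-est)/1400,-.0005,.0005)
    t=quat(R.from_euler('ZY',[yw,tl])*R.from_matrix(M))
    bot.move_linear(p0+d*s+[0,0,dz],.02,rotation=t); bot.wait(.1)
bot.wait(.8); print(est,rd()[:4],bot.read_clock(),bot.read_moment(),bot.read_gripper_width())
E
python3 s7.py
```

```text
0.0642 0.0026 0.0000 F 10.54 fz 2.34 x 0.05971 z 0.0367 pitch 0.0097 roll -0.0026 yaw 0.0028 mouth z 0.0001 back z 0.0017 -0.0004
0.0642 0.0021 -0.0040 F 10.20 fz 0.61 x 0.05947 z 0.0361 pitch 0.0047 roll -0.0013 yaw 0.0030 mouth z 0.0003 back z 0.0011 -0.0005
0.0643 0.0019 -0.0073 F 10.31 fz 0.49 x 0.05949 z 0.0358 pitch 0.0017 roll -0.0013 yaw 0.0030 mouth z 0.0005 back z 0.0008 -0.0005
9.93228978653081 (np.float64(10.292569609142827), np.float64(0.5522343395186848), np.float64(0.05946771767895377), np.float64(0.035764605819055814)) 25.5833 [ 1.8853 -0.42    0.19  ] 0.15243448156515518
```

```bash
python3 -c "
from cell import bot
print(bot.close_job())"
```

```text
the job is handed in; nothing more can be done
None
```

I tipped all five caps into the bin and set the tray down flat and within about 2 mm of central at the decapper. The job was handed in at about 26 s, with the arm still gripping the tray and pushing it onto the buffers at about 10 N.

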